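Click the day wheel of the label station on to the pointer

ROBOT

A 6-joint arm with a two-finger parallel gripper is mounted at the origin on a cart in front of the work surface, level with it; the furniture and walls round the work are solid. World frame = base frame: x ahead of the robot, y to its left, z up, the work surface at z = 0. Lengths are in mm, angles in rad, forces in N, time in s.
With the tool pointing down it reaches from about 300 to 775 mm from the base axis. Payload 14.6 kg.
Tool frame: the origin (TCP) lies midway between the tips of the shut fingers; the grasp point (between the pads) lies 19 mm behind it (bot.grip_point_offset is the distance from the TCP to the grasp point, in mm); z points along the fingers, y is the line along which they close (so a half turn about z gives the same grasp; the last joint's range is limited). The gripper opens to 85 mm and grips with 20 to 120 N. Pads are 22 mm wide; open, the fingers measure 114 mm over their backs; the gripper's body (76 mm by 85 mm) begins 54 mm behind the grasp point. The pads swing forward as they close: fully open they stand 13 mm farther back than shut.
Start: joints at [1.103, 0.3, 1.521, -0, 1.321, -0.067], TCP at [214.582, 506.403, 231.281] pointing down, gripper open.
Joint ranges: [-3.03, 3.03], [-0.79, 2.21], [0.23, 2.52], [-1.04, 4.18], [0, 3.07], [-2.55, 2.55]. Speed limits (rad/s): [2.22, 2.22, 2.57, 3.14, 3.14, 3.14].

INTERFACE

Orientations are given as [roll, pitch, yaw] about the fixed x, y, z axes, in that order (R = Rz(yaw) Ry(pitch) Rx(roll)).
In Python, from cell import bot, eyes, workorder gives the robot as it stands.
- The arm moves only by the shell command python3 -m crank 'ROWS' [FORCE]. ROWS is JSON, a list of rows, each an object of numbers: "dx", "dy", "dz": the shift along the tool's x, y, z in m; "ax", "ay", "az": the turn, a rotation vector about the tool's x, y, z in rad; "hand": the closure, from 0 (fully open) to 1 (shut). In form: [{"dx": .., "dy": .., "dz": .., "ax": .., "ay": .., "az": .., "hand": ..}, ...]. A call has 1 to 5 rows; each row shifts and turns the commanded pose from where the row before left it, along the tool's axes as they then stand; what a row does not reach is not made up. A row lasts 1/12 s, in which the tool goes at most 41.7 mm and 7.16 degrees, less where a joint would pass 70% of its speed; a pose out of reach is approached as far as the arm can. A call with a gripper value outside its range is refused whole. The fingers move at their own pace and stop on an object; FORCE is the grip in N (left out, the last holds). Time passes only in rows, so rows that do not move let the fingers close. It gives the time, the measured TCP pose, the force, the opening and the grip force at its end, in the units of the state.
- bot.sense(): the state, without advancing time (a new reading comes with each control period).
- eyes.read_camera(name): name is "scene" or "top" or "wrist"; returns the picture (400x640x3 uint8, blue, green, red); there is no depth.
- eyes.calibration(name): a dict with "camera_matrix" (3x3 intrinsics, pixels), "k1" (the pictures are not rectified: a ray, as slopes to the right and down, at radius r is drawn at 1 + k1 r^2 times it, then the intrinsics apply), "extrinsics" (4x4, takes a point from world to camera coordinates); the wrist camera has in their place "T_tool_cam" (4x4, takes a point from camera to tool coordinates, whose origin is the TCP and whose axes are the flange's). Camera axes: x right, y down, z forward; pixel columns grow to the right and rows downward; lengths in mm; the calibration is good to about 2 mm. A picture is of the moment at which its call begins: read the wrist's pose just before it. calibration takes no time and is no camera call.
- workorder.finish_job(): hands the job in; it is judged then, once.
The state is a dict: "clock": time; "qpos": joint angles; "joint_velocities": joint speeds; "tau": joint torques, N m; "position": TCP position; "ee_rot": TCP orientation; "force": force on the tool from outside, world axes, zero at the start; "wrist_torque": the same for the moment, N m; "gripper_width": opening from 0.0 (shut) to 1.0 (fully open); "grip_force": force on a finger pad.
Only numpy, scipy, OpenCV 4.12 (cv2) and the standard library are available. Lean on these libraries where they do the work, as an engineer would, in place of code of your own. Each camera call takes 0.05 s, during which the arm holds its last target. There are 200 camera calls.

TASK

The toothed day wheel on the label station's grey marker box is behind: flick the edge of the big lower wheel with a fingertip, click by click, counter-clockwise as seen from above, until the tooth with the raised fin rests at the fixed pointer at the back of the box, and do not click it past. Only push, gently; nothing is to be picked up: leave the small upper wheel as it is, disturb nothing else, and end clear of everything.

Things in the scene. Friction and masses are not known exactly. Their poses are not given: they have to be found in the camera images.
- day_marker: grey box screwed down to the table, 38 mm tall, with two toothed wheels on one upright axis above it. Origin on that axis at table height, z up, +x to the fixed pointer at its back, -x to its front (towards the robot within 0.35 rad), +y left. The box spans x -35 to 75, y -62 to 62 mm, so the big wheel overhangs its front by 20 mm. Pointer post: x 62 to 76, y -15 to 15 mm, up to 59 mm.
- wheel_axis (a point): point on the wheels' axis at half the thickness of the big wheel, 52 mm above the table. The big wheel is white, 44 to 60 mm above the table; its seven teeth are 9 mm wide and reach from radius 36 mm (root of the gaps) to 55 mm. At rest its front (-x of the box) has a gap, with a tooth 0.449 rad to either side of -x.
- pointer_tip (a point): tip of the fixed pointer bar (steel, 6 mm wide, top at 67 mm) on the post at the back of the box, 59 mm from the axis, 63 mm above the table
- fin_tooth (a point): end of the big wheel's marked tooth, 55 mm from the axis, 52 mm above the table. This tooth alone carries a raised fin, 19 mm long radially (34 to 53 mm from the axis), 5 mm wide, top at 69 mm
- day_wheel (a joint): angle of the big wheel, rad, counter-clockwise from above positive (front edge moves to the box's -y); 0 = fin at the pointer; starts two to four clicks before, negative. A spring detent rests it at multiples of 0.8976 (one click). Pushed just over half a click it snaps to the next rest by itself; let go earlier it springs back. Takes 2 to 6 N at a tooth. A stop bars angles below -4.05
- small_wheel (a joint): angle of the small upper wheel, rad: steel, five teeth, 30 mm radius, 63 to 77 mm above the table (its cap to 81 mm), on the same axis; turns independently with light friction; to be left alone
- small_tooth (a point): end of one tooth of the small upper wheel, 30 mm from the axis, 70 mm above the table
- ramekin_a: bystander: small round steel ramekin, 81 mm across, 42 mm tall, behind the day marker; origin at the centre of its underside
- tape_roll: bystander: flat roll of tape, 100 mm across, 25 mm tall, lying down, behind the day marker; origin at the centre of its underside
- spoon_b: bystander: steel tasting spoon, 201 x 42 x 14 mm, lying across, near the table front edge, before the day marker; origin at the centre of its underside
- marker: bystander: capped pen, 135 x 17 mm, lying down, near the table's front; origin at the centre of its underside
- garlic: bystander: garlic bulb, 54 mm, at the back; origin at the centre of its underside
- deli_b: bystander: round tub with a lid, 99 mm across, 84 mm tall, on the right; origin at the centre of its underside

How it is judged (in metres and radians):
At the end, for the whole second after the job is handed in: The big wheel rests in the click at which its fin tooth stands at the pointer (within 0.12 rad), at rest; no tooth of the small wheel has moved 12 mm or more (0.4 rad); each bystander is within 25 mm of its place (value of joint day_wheel between -0.12 and 0.12 rad and velocity of joint day_wheel between -0.2 and 0.2 rad/s and not (distance of small_tooth from where it was at the start of the episode above 0.012 m) and distance of each of ramekin_a, tape_roll, spoon_b, marker, garlic, deli_b from where it was at the start of the episode below 0.025 m); the robot touches nothing.
It fails at once if the big wheel is clicked past the pointer (value of joint day_wheel above 0.56 rad).
It fails at once if the small upper wheel is turned (distance of small_tooth from where it was at the start of the episode above 0.012 m).
It fails at once if the wheel is forced (over 25 N) (contact force between the fingers and day_wheel above 25 N).
It fails at once if a bystander is lifted, carried or pushed by more than 25 mm (distance of any of ramekin_a, tape_roll, spoon_b, marker, garlic, deli_b from where it was at the start of the episode above 0.025 m).
It also fails if it takes over 51 s, if anything falls off the work surface, if the arm or the gripper's body presses on something with over 40 N, if the wrist force passes 120 N, or if a joint passes its speed limit or range.

## Working session

There is one attempt and no reset: what is moved stays moved. The work goes in short steps, Python scripts to look and compute and a shell command to move; the robot and the scene stay as the last step left them, time stands still between calls to the robot, and variables do not carry over. Pictures are saved under pics/ and viewed, at most 10 in all, crops included, and the job is handed in when it is done.

```bash
mkdir -p pics; ls; python3 - <<'E'
from cell import bot, eyes
import cv2, numpy as np
s=bot.sense(); print(s)
a=eyes.read_camera("top"); cv2.imwrite("pics/top.png",a)
b=eyes.read_camera("scene"); cv2.imwrite("pics/scene.png",b)
for n in ("top","scene","wrist"): print(n,eyes.calibration(n))
E
```

```text
pics
{'clock': 0.0, 'qpos': array([ 1.10341778e+00,  3.00462655e-01,  1.52158357e+00, -1.34746476e-05,
        1.32069965e+00, -6.66018263e-02]), 'joint_velocities': array([ 1.73584354e-05, -1.78743580e-05,  7.20310165e-04, -4.64146139e-04,
        7.38904821e-04,  3.44247891e-04]), 'tau': array([ 2.17683933e-04, -5.43484390e+01, -3.61806464e+01, -1.19112956e-04,
        3.96068193e-03,  1.75962771e-05]), 'position': array([214.47419494, 506.20445942, 230.72489367]), 'ee_rot': array([-3.14044112e+00, -6.37272012e-05,  2.74081924e+00]), 'force': array([ 0.08441501,  0.33284012, -0.38937174]), 'wrist_torque': array([0.01125499, 0.00731622, 0.02779643]), 'grip_force': 0.0, 'gripper_width': 0.9997242627321244}
top {'camera_matrix': array([[428.63094388,   0.        , 322.22956105],
       [  0.        , 428.63094388, 197.13104472],
       [  0.        ,   0.        ,   1.        ]]), 'k1': 0.0375603639313139, 'extrinsics': array([[-3.44844353e-02, -9.99396787e-01, -4.10934446e-03,
        -4.09066636e+01],
       [-9.74820074e-01,  3.45422500e-02, -2.20301287e-01,
         5.86143703e+02
[... 600 characters left out ...]
92e-01, -6.09180967e-01,
         1.28328030e+03],
       [ 0.00000000e+00,  0.00000000e+00,  0.00000000e+00,
         1.00000000e+00]])}
wrist {'camera_matrix': array([[277.12734216,   0.        , 318.8006554 ],
       [  0.        , 277.12734216, 202.14620066],
       [  0.        ,   0.        ,   1.        ]]), 'k1': 0.016882813898876654, 'T_tool_cam': array([[ 3.50065298e-04, -9.57538109e-01, -2.88306517e-01,
         7.34306700e+01],
       [ 9.99999939e-01,  3.31919360e-04,  1.11824875e-04,
         4.94685159e-01],
       [-1.13820648e-05, -2.88306539e-01,  9.57538166e-01,
        -1.42041212e+02],
       [ 0.00000000e+00,  0.00000000e+00,  0.00000000e+00,
         1.00000000e+00]])}
```

View pics/top.png

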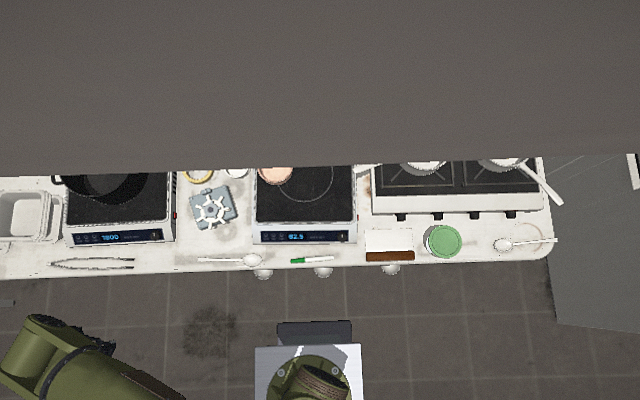

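View pics/scene.png

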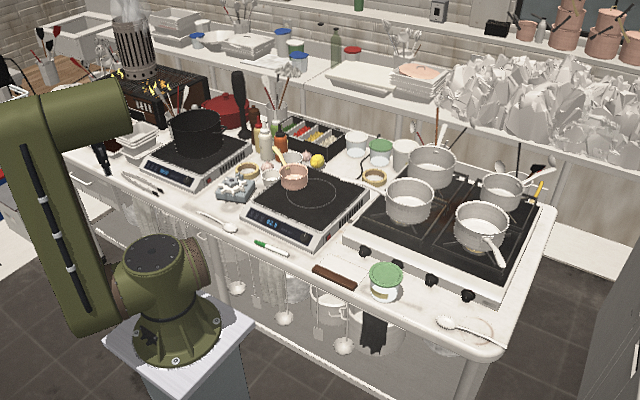

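The day marker is near pixel (212,208) in top and (236,185) in scene. It sits between two hobs, with the spoon in front at about (240,260). I'll enlarge both crops.

```bash
cat > h.py <<'E'
import numpy as np, cv2
from cell import bot, eyes
from scipy.spatial.transform import Rotation as R
def ray(name,uv,pose=None):
    c=eyes.calibration(name);K=np.array(c["camera_matrix"])
    d=(np.array(uv,float)-K[:2,2])/[K[0,0],K[1,1]]
    p=d.copy()
    for _ in range(20): p=d/(1+c["k1"]*(p@p))
    v=np.r_[p,1]
    if name=="wrist":
        T=c["T_tool_cam"]; Rt=R.from_euler("xyz",pose[1]).as_matrix()
        return pose[0]+Rt@T[:3,3], Rt@T[:3,:3]@v
    E=c["extrinsics"]; return -E[:3,:3].T@E[:3,3], E[:3,:3].T@v
def onz(name,uv,z,pose=None):
    o,d=ray(name,uv,pose); return o+d*(z-o[2])/d[2]
def proj(name,P,pose=None):
    c=eyes.calibration(name);K=np.array(c["camera_matrix"])
    if name=="wrist":
        T=c["T_tool_cam"]; Rt=R.from_euler("xyz",pose[1]).as_matrix()
        p=T[:3,:3].T@(Rt.T@(np.array(P)-pose[0])-T[:3,3])
    else: p=c["extrinsics"][:3,:3]@P+c["extrinsics"][:3,3]
    q=p[:2]/p[2]; q=q*(1+c["k1"]*(q@q)); return q*[K[0,0],K[1,1]]+K[:2,2]
E
python3 - <<'E'
from h import *
a=cv2.imread("pics/top.png")[160:280,160:280]; b=cv2.imread("pics/scene.png")[140:260,180:300]
f=lambda i:cv2.resize(i,(400,400),interpolation=cv2.INTER_CUBIC)
cv2.imwrite("pics/c.png",np.hstack([f(a),f(b)]))
print("axis",onz("top",(212,209),52).round(),"spoon",onz("top",(252,260),7).round(),onz("top",(200,260),7).round())
print(onz("top",(145,236),40).round(),onz("top",(175,180),60).round(), onz("top",(255,180),60).round(), onz("top",(212,168),0).round())
E
```

```text
axis [562. 281.  52.] spoon [404. 164.   7.] [410. 326.   7.]
[487. 487.  40.] [657. 396.  60.] [648. 147.  60.] [710. 297.   0.]
```

View pics/c.png

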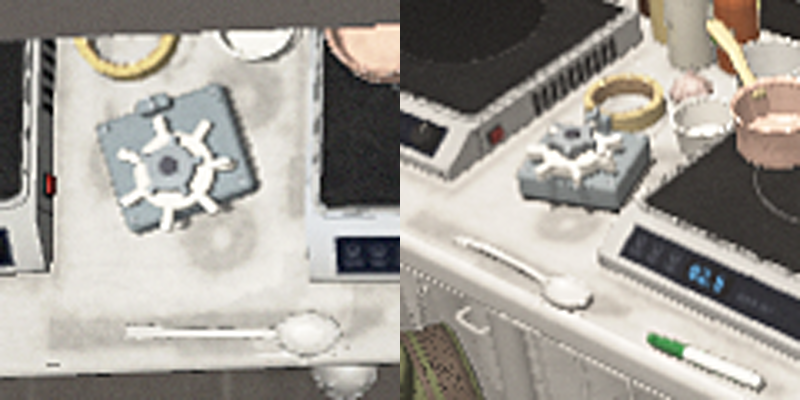

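The marker's axis is at about (562,281) and the pointer is up and left of it, so the box yaw is about 0.28. I'll move over its -y side to look with the wrist camera.

```bash
r='{"dx":-0.035,"dy":-0.0127,"dz":-0.0015,"hand":1}'; true
python3 -m crank '[{"dx":-0.035,"dy":-0.0127,"dz":-0.0015,"hand":1},{"dx":-0.035,"dy":-0.0127,"dz":-0.0015,"hand":1},{"dx":-0.035,"dy":-0.0127,"dz":-0.0015,"hand":1},{"dx":-0.035,"dy":-0.0127,"dz":-0.0015,"hand":1},{"dx":-0.035,"dy":-0.0127,"dz":-0.0015,"hand":1}]' 20
python3 -m crank '[{"dx":-0.035,"dy":-0.0127,"dz":-0.0015,"hand":1},{"dx":-0.035,"dy":-0.0127,"dz":-0.0015,"hand":1},{"dx":-0.035,"dy":-0.0127,"dz":-0.0015,"hand":1},{"dx":-0.035,"dy":-0.0127,"dz":-0.0015,"hand":1},{"dx":-0.035,"dy":-0.0127,"dz":-0.0015,"hand":1}]'
python3 -m crank '[{"dx":-0.035,"dy":-0.0127,"dz":-0.0015,"hand":1},{"dx":-0.035,"dy":-0.0127,"dz":-0.0015,"hand":1},{"az":0.11,"hand":1},{"az":0.11,"hand":1},{"az":0.11,"hand":1}]'
python3 -m crank '[{"az":0.11,"hand":1},{"az":0.11,"hand":1},{"az":0.11,"hand":1},{"az":0.11,"hand":1},{"az":0.12,"hand":1}]'
python3 -m crank '[{"hand":1},{"hand":1},{"hand":1}]'
python3 - <<'E'
from h import *
s=bot.sense(); print(s['clock'],s['position'],s['ee_rot'],s['qpos'],s['gripper_width'])
a=eyes.read_camera("wrist"); cv2.imwrite("pics/w1.png",a)
np.savez("w1",p=s['position'],r=s['ee_rot'])
E
```

```text
0.1 [214.47942969 506.24173906 230.7984865 ] [-3.14057749e+00 -8.82769857e-05  2.74085413e+00] [ 1.10342491e+00  3.00410991e-01  1.52147661e+00  2.11456678e-05
  1.32072384e+00 -6.66381819e-02] 0.9992592658514203validation failed for argument at $[0]...
validation failed for argument at $[0]...
validation failed for argument at $[0]...
validation failed for argument at $[0]...
validation failed for argument at $[0]...
```

View pics/w1.png

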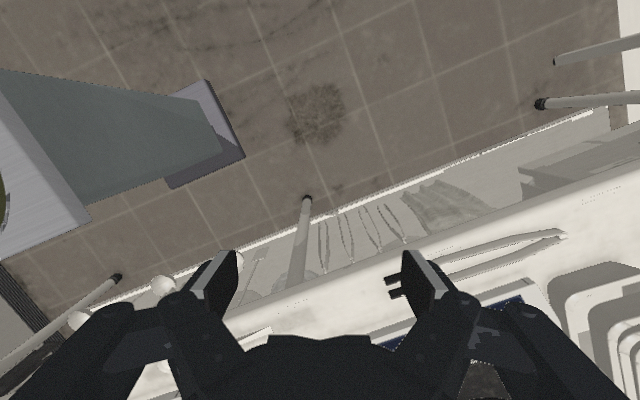

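The moves were refused, so each row probably needs every key. The picture shows only the open fingers over the table's front edge. I'll resend with full rows.

```bash
python3 -m crank '[{"dx":-0.035,"dy":-0.0127,"dz":-0.0015,"ax":0,"ay":0,"az":0,"hand":1},{"dx":-0.035,"dy":-0.0127,"dz":-0.0015,"ax":0,"ay":0,"az":0,"hand":1},{"dx":-0.035,"dy":-0.0127,"dz":-0.0015,"ax":0,"ay":0,"az":0,"hand":1},{"dx":-0.035,"dy":-0.0127,"dz":-0.0015,"ax":0,"ay":0,"az":0,"hand":1},{"dx":-0.035,"dy":-0.0127,"dz":-0.0015,"ax":0,"ay":0,"az":0,"hand":1}]' 20
```

```text
clock: 0.57
position: [351.8, 378.2, 238.8]
ee_rot: [-3.141, -0.0, 2.741]
force: [0.4, 0.4, 0.4]
gripper_width: 0.3
grip_force: 0.0
```

```bash
python3 -m crank '[{"dx":-0.035,"dy":-0.0127,"dz":-0.0015,"ax":0,"ay":0,"az":0,"hand":1},{"dx":-0.035,"dy":-0.0127,"dz":-0.0015,"ax":0,"ay":0,"az":0,"hand":1},{"dx":-0.035,"dy":-0.0127,"dz":-0.0015,"ax":0,"ay":0,"az":0,"hand":1},{"dx":-0.035,"dy":-0.0127,"dz":-0.0015,"ax":0,"ay":0,"az":0,"hand":1},{"dx":-0.035,"dy":-0.0127,"dz":-0.0015,"ax":0,"ay":0,"az":0,"hand":1}]'
python3 -m crank '[{"dx":-0.035,"dy":-0.0127,"dz":-0.0015,"ax":0,"ay":0,"az":0,"hand":1},{"dx":-0.02,"dy":-0.007,"dz":0,"ax":0,"ay":0,"az":0,"hand":1},{"dx":0,"dy":0,"dz":0,"ax":0,"ay":0,"az":0.11,"hand":1},{"dx":0,"dy":0,"dz":0,"ax":0,"ay":0,"az":0.11,"hand":1},{"dx":0,"dy":0,"dz":0,"ax":0,"ay":0,"az":0.11,"hand":1}]'
python3 -m crank '[{"dx":0,"dy":0,"dz":0,"ax":0,"ay":0,"az":0.11,"hand":1},{"dx":0,"dy":0,"dz":0,"ax":0,"ay":0,"az":0.11,"hand":1},{"dx":0,"dy":0,"dz":0,"ax":0,"ay":0,"az":0.11,"hand":1},{"dx":0,"dy":0,"dz":0,"ax":0,"ay":0,"az":0.11,"hand":1},{"dx":0,"dy":0,"dz":0,"ax":0,"ay":0,"az":0.12,"hand":1}]'
python3 -m crank '[{"dx":0,"dy":0,"dz":0,"ax":0,"ay":0,"az":0,"hand":1},{"dx":0,"dy":0,"dz":0,"ax":0,"ay":0,"az":0,"hand":1}]'
python3 - <<'E'
from h import *
s=bot.sense(); print(s['clock'],s['position'],s['ee_rot'],s['qpos'],s['gripper_width'])
a=eyes.read_camera("wrist"); cv2.imwrite("pics/w2.png",a)
np.savez("w2",p=s['position'],r=s['ee_rot'])
E
```

```text
clock: 0.98
position: [488.4, 251.3, 246.3]
ee_rot: [-3.141, -0.0, 2.741]
force: [-0.0, 0.8, 1.2]
gripper_width: 0.0
grip_force: 0.0
clock: 1.4
position: [530.5, 212.8, 247.3]
ee_rot: [-3.141, -0.0, 2.404]
force: [-0.2, 0.3, -0.8]
gripper_width: -0.003
grip_force: 0.0
clock: 1.82
position: [530.2, 213.3, 247.5]
ee_rot: [-3.141, 0.0, 1.845]
force: [-0.2, -0.2, -0.4]
gripper_width: 0.002
grip_force: 0.0
clock: 1.98
position: [530.2, 213.3, 247.6]
ee_rot: [-3.141, 0.0, 1.855]
force: [0.5, -0.2, 0.1]
gripper_width: 0.001
grip_force: 0.0
1.9833 [530.19067018 213.29627869 247.56454419] [-3.14116167e+00  2.33187164e-05  1.85452894e+00] [ 3.18404774e-01  3.36448873e-01  1.43495756e+00 -8.53497490e-06
  1.37061776e+00  3.46738616e-02] 0.0007017394189413731
```

View pics/w2.png

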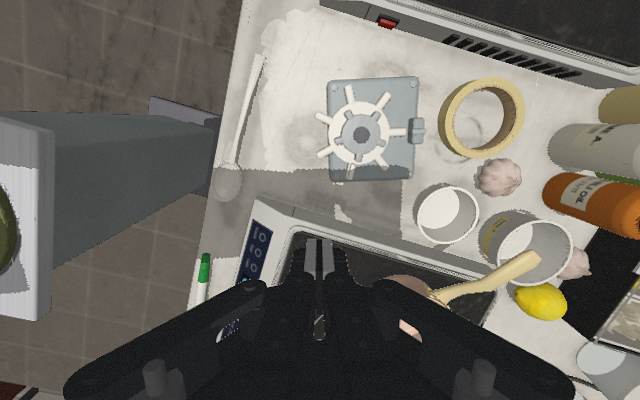

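The wrist view shows the marker at about (361,134), the pointer bar at (415,130), the tape roll and ramekin behind, and the spoon in front. Next I'll enlarge and measure it.

```bash
python3 - <<'E'
from h import *
z=np.load("w2.npz"); pose=(z['p'],z['r'])
a=cv2.imread("pics/w2.png"); c=a[65:195,305:435]
cv2.imwrite("pics/w2c.png",cv2.resize(c,(598,598),interpolation=cv2.INTER_CUBIC))
h=cv2.cvtColor(a,cv2.COLOR_BGR2HSV)
m=((h[...,1]<25)&(h[...,2]>190)).astype(np.uint8)
m[:65]=0;m[195:]=0;m[:,:305]=0;m[:,418:]=0
n,l,st,ce=cv2.connectedComponentsWithStats(m)
k=l[134,340] if l[134,340] else 1+st[1:,4].argmax()
print(st[k],ce[k])
# tooth tips: on plane z=60, iterate centre
ys,xs=np.nonzero(l==k); P=np.array([onz("wrist",p,60,pose)[:2] for p in zip(xs,ys)])
(cx,cy),r=cv2.minEnclosingCircle(P.astype(np.float32)); print("enclosing",cx,cy,r)
for cc in [(cx,cy)]:
    d=P-cc; th=np.arctan2(d[:,1],d[:,0]); rr=np.hypot(*d.T)
    o=rr>42; zz=np.exp(7j*th[o]).mean(); print("phase mod",np.angle(zz)/7,abs(zz))
    hist=np.histogram(th[o],36)[0]; print(hist)
print("pointer px",onz("wrist",(410,131),67,pose), "cap",onz("wrist",(361.5,134.5),81,pose))
E
```

```text
[ 305   65  101  105 4881] [340.99713174 112.19913952]Traceback (most recent call last):
  File "<stdin>", line 12, in <module>
  File "h.py", line 15, in onz
    o,d=ray(name,uv,pose); return o+d*(z-o[2])/d[2]
        ~~~^^^^^^^^^^^^^^
  File "h.py", line 5, in ray
    c=eyes.calibration(name);K=np.array(c["camera_matrix"])
ValueError: time passes only in moves, steps and waits
```

View pics/w2c.png

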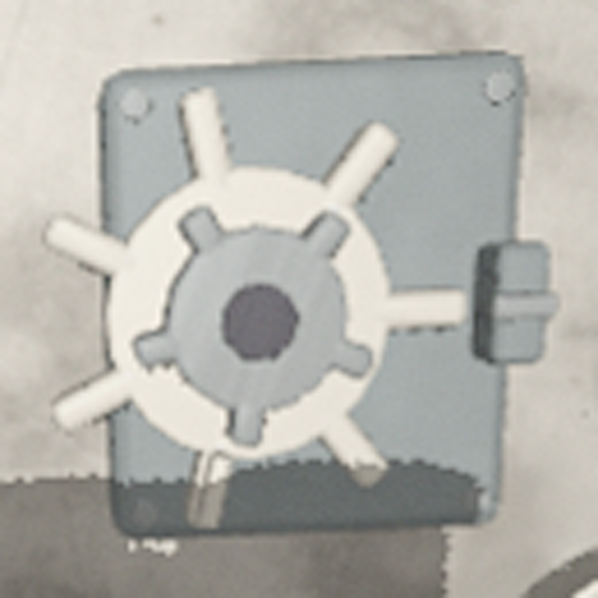

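The view has +x (back) to the right and +y up. The seven tooth ends are clear. The tooth at crop (205,490), two clicks before the pointer, looks like the one with the fin. I'll check that with contrast and fit the axis.

```bash
sed -i 's/^def ray/from functools import lru_cache\n@lru_cache\ndef cal(n): return eyes.calibration(n)\ndef ray/; s/c=eyes.calibration(name)/c=cal(name)/' h.py
python3 - <<'E'
from h import *
from scipy.optimize import least_squares
z=np.load("w2.npz"); pose=(z['p'],z['r'])
a=cv2.imread("pics/w2.png")
c=cv2.resize(a[100:190,305:395],(600,600),interpolation=cv2.INTER_CUBIC).astype(float)
cv2.imwrite("pics/w2d.png",np.clip(255*(c/255)**0.8*1.0,0,255))
g=cv2.cvtColor(a,cv2.COLOR_BGR2GRAY)
crop=np.array([(200,90),(388,130),(467,308),(378,480),(203,524),(55,418),(48,230)],float)
P=np.array([onz("wrist",q/4.6+[305,65]-0.4,56,pose)[:2] for q in crop])
k=np.array([2,1,0,-1,-2,-3,-4])
f=lambda v:(P-v[:2]-55*np.c_[np.cos(v[2]+k*2*np.pi/7),np.sin(v[2]+k*2*np.pi/7)]).ravel()
s=least_squares(f,[562,281,.28]); print(s.x,f(s.x).reshape(-1,2).round(1))
print("cap",onz("wrist",np.array((261,321))/4.6+[305,65]-.4,81,pose),"ptr tip",onz("wrist",np.array((498,303))/4.6+[305,65]-.4,65,pose))
t=np.array([200,90]);print("top fit axis px",proj("top",[*s.x[:2],81]),"seen ~210.4,209.5")
E
```

```text
[5.59015826e+02 2.81187832e+02 3.23988991e-01] [[ 0.4  0.2]
 [-0.3 -0.3]
 [ 0.3  0. ]
 [ 0.  -0.1]
 [ 0.2  0.7]
 [-0.6  0.2]
 [-0.  -0.8]]
cap [558.53811833 281.43481003  81.        ] ptr tip [615.60696537 301.57675813  65.        ]
top fit axis px [209.47886015 208.04917984] seen ~210.4,209.5[ WARN:0@0.516] global loadsave.cpp:1063 imwrite_ Unsupported depth image for selected encoder is fallbacked to CV_8U.
```

View pics/w2d.png

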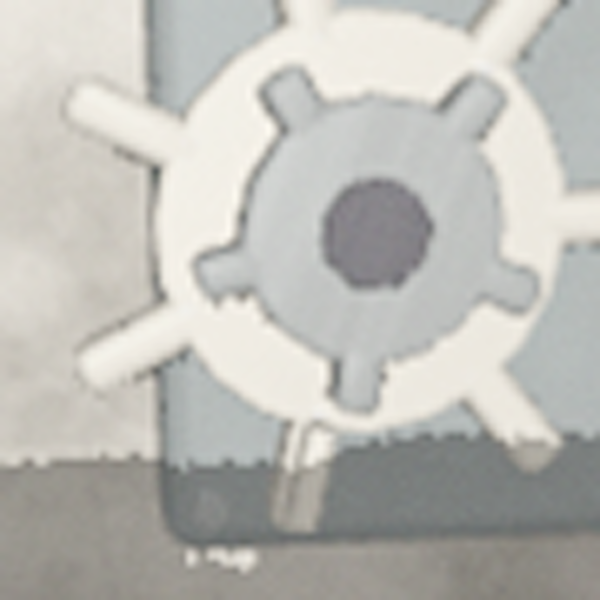

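Tooth E, two clicks before the pointer, has the narrow ridge, so two clicks are needed. The axis is at (559.0,281.2) and the yaw is 0.324. I'll go above the front gap (radius 52, at about (509.7,264.6)), stop at z≈100 and check.

```bash
python3 -m crank '[{"dx":0.0275,"dy":-0.0026,"dz":0,"ax":0,"ay":0,"az":0,"hand":1},{"dx":0.0275,"dy":-0.0027,"dz":0,"ax":0,"ay":0,"az":-0.04,"hand":1},{"dx":0,"dy":0,"dz":0.035,"ax":0,"ay":0,"az":0,"hand":1},{"dx":0,"dy":0,"dz":0.035,"ax":0,"ay":0,"az":0,"hand":1},{"dx":0,"dy":0,"dz":0.035,"ax":0,"ay":0,"az":0,"hand":1}]'
python3 -m crank '[{"dx":0,"dy":0,"dz":0.03,"ax":0,"ay":0,"az":0,"hand":1},{"dx":0,"dy":0,"dz":0,"ax":0,"ay":0,"az":0,"hand":1},{"dx":0,"dy":0,"dz":0,"ax":0,"ay":0,"az":0,"hand":1}]'
python3 - <<'E'
from h import *
s=bot.sense(); pose=(s['position'],s['ee_rot']); print(s['clock'],*pose)
a=eyes.read_camera("wrist")
x=np.array([559,281.2]); w=.324
for k in range(7):
    t=w+k*2*np.pi/7
    q=proj("wrist",[*(x+55*np.array([np.cos(t),np.sin(t)])),60],pose)
    if abs(q).max()<2000: cv2.circle(a,tuple(int(v) for v in q),4,(0,0,255),1)
q=proj("wrist",[*pose[0][:2],60],pose); cv2.circle(a,tuple(int(v) for v in q),4,(0,255,0),1)
cv2.imwrite("pics/w3.png",a)
d=pose[0][:2]-x; print("r",np.hypot(*d),"ang from front",np.angle(-(d[0]+1j*d[1])*np.exp(-1j*w)))
E
```

```text
clock: 2.45
position: [509.7, 265.2, 141.8]
ee_rot: [3.14, -0.0, 1.896]
force: [2.3, 0.8, -1.1]
gripper_width: -0.001
grip_force: 0.0
clock: 2.7
position: [509.7, 264.6, 112.5]
ee_rot: [-3.139, 0.0, 1.893]
force: [-0.4, -0.8, 2.3]
gripper_width: -0.001
grip_force: 0.0
2.7 [509.67340564 264.55434679 112.48426161] [-3.13936062e+00  1.87986946e-04  1.89299751e+00]
r 52.0594917559125 ang from front 0.0014581374996187708
```

View pics/w3.png

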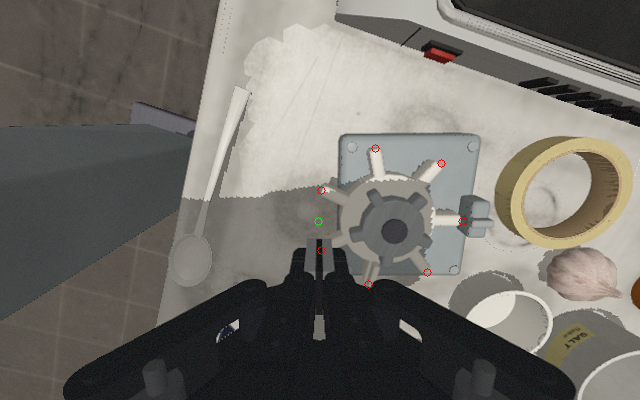

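The overlay lands on the tooth tips and the gap centre, at (318,221), is under the finger. I'll descend to z≈48.5 and drag the gap one click along the arc.

```bash
python3 -m crank '[{"dx":0,"dy":0,"dz":0.02,"ax":0,"ay":0,"az":0,"hand":1},{"dx":0,"dy":0,"dz":0.02,"ax":0,"ay":0,"az":0,"hand":1},{"dx":0,"dy":0,"dz":0.014,"ax":0,"ay":0,"az":0,"hand":1},{"dx":0,"dy":0,"dz":0.01,"ax":0,"ay":0,"az":0,"hand":1},{"dx":0,"dy":0,"dz":0,"ax":0,"ay":0,"az":0,"hand":1}]'
python3 -m crank '[{"dx":-0.0026,"dy":0.00006,"dz":0,"ax":0,"ay":0,"az":-0.05,"hand":1},{"dx":-0.0026,"dy":0.00006,"dz":0,"ax":0,"ay":0,"az":-0.05,"hand":1},{"dx":-0.0026,"dy":0.00006,"dz":0,"ax":0,"ay":0,"az":-0.05,"hand":1},{"dx":-0.0026,"dy":0.00006,"dz":0,"ax":0,"ay":0,"az":-0.05,"hand":1}]'
```

```text
clock: 3.17
position: [510.1, 264.7, 48.9]
ee_rot: [3.142, -0.0, 1.891]
force: [0.0, -0.3, -0.0]
gripper_width: 0.003
grip_force: 0.0
clock: 3.5
position: [514.9, 255.8, 51.0]
ee_rot: [3.139, -0.0, 2.094]
force: [-1.7, 2.7, 0.1]
gripper_width: 0.004
grip_force: 1.8
```

```bash
python3 -m crank '[{"dx":-0.0026,"dy":0.00006,"dz":0,"ax":0,"ay":0,"az":-0.05,"hand":1},{"dx":-0.0026,"dy":0.00006,"dz":0,"ax":0,"ay":0,"az":-0.05,"hand":1},{"dx":-0.0026,"dy":0.00006,"dz":0,"ax":0,"ay":0,"az":-0.05,"hand":1},{"dx":-0.0026,"dy":0.00006,"dz":0,"ax":0,"ay":0,"az":-0.05,"hand":1},{"dx":-0.0026,"dy":0.00006,"dz":0,"ax":0,"ay":0,"az":-0.05,"hand":1}]'
python3 -m crank '[{"dx":-0.0026,"dy":0.00006,"dz":0,"ax":0,"ay":0,"az":-0.05,"hand":1},{"dx":-0.0026,"dy":0.00006,"dz":0,"ax":0,"ay":0,"az":-0.05,"hand":1},{"dx":-0.0026,"dy":0.00006,"dz":0,"ax":0,"ay":0,"az":-0.05,"hand":1},{"dx":-0.0026,"dy":0.00006,"dz":0,"ax":0,"ay":0,"az":-0.05,"hand":1},{"dx":-0.0026,"dy":0.00006,"dz":0,"ax":0,"ay":0,"az":-0.05,"hand":1}]'
python3 -m crank '[{"dx":-0.0026,"dy":0.00006,"dz":0,"ax":0,"ay":0,"az":-0.05,"hand":1},{"dx":-0.0026,"dy":0.00006,"dz":0,"ax":0,"ay":0,"az":-0.05,"hand":1},{"dx":-0.0026,"dy":0.00006,"dz":0,"ax":0,"ay":0,"az":-0.05,"hand":1},{"dx":-0.0026,"dy":0.00006,"dz":0,"ax":0,"ay":0,"az":-0.05,"hand":1},{"dx":0,"dy":0,"dz":0,"ax":0,"ay":0,"az":0,"hand":1}]'
```

```text
clock: 3.92
position: [522.8, 245.4, 51.0]
ee_rot: [3.139, 0.001, 2.344]
force: [-1.5, 1.6, -0.6]
gripper_width: -0.001
grip_force: 0.9
clock: 4.33
position: [533.2, 237.0, 51.1]
ee_rot: [3.139, 0.002, 2.594]
force: [-0.3, 0.5, 0.8]
gripper_width: 0.002
grip_force: 0.0
clock: 4.75
position: [542.7, 232.3, 51.0]
ee_rot: [3.14, 0.002, 2.793]
force: [-0.0, 0.6, -0.0]
gripper_width: -0.003
grip_force: 0.0
```

Force dropped to zero, so it snapped over. I'll lift, return above the front gap and check.

```bash
python3 -m crank '[{"dx":0,"dy":0,"dz":-0.03,"ax":0,"ay":0,"az":0,"hand":1},{"dx":0,"dy":0,"dz":-0.032,"ax":0,"ay":0,"az":0,"hand":1},{"dx":0.021,"dy":0.0094,"dz":0,"ax":0,"ay":0,"az":0,"hand":1},{"dx":0.021,"dy":0.0094,"dz":0,"ax":0,"ay":0,"az":0,"hand":1},{"dx":0,"dy":0,"dz":0,"ax":0,"ay":0,"az":0.11,"hand":1}]'
python3 -m crank '[{"dx":0,"dy":0,"dz":0,"ax":0,"ay":0,"az":0.11,"hand":1},{"dx":0,"dy":0,"dz":0,"ax":0,"ay":0,"az":0.11,"hand":1},{"dx":0,"dy":0,"dz":0,"ax":0,"ay":0,"az":0.11,"hand":1},{"dx":0,"dy":0,"dz":0,"ax":0,"ay":0,"az":0.11,"hand":1},{"dx":0,"dy":0,"dz":0,"ax":0,"ay":0,"az":0.11,"hand":1}]'
python3 -m crank '[{"dx":0,"dy":0,"dz":0,"ax":0,"ay":0,"az":0.11,"hand":1},{"dx":0,"dy":0,"dz":0,"ax":0,"ay":0,"az":0.12,"hand":1},{"dx":0,"dy":0,"dz":0,"ax":0,"ay":0,"az":0,"hand":1},{"dx":0,"dy":0,"dz":0,"ax":0,"ay":0,"az":0,"hand":1}]'
cat > look.py <<'E'
import sys
from h import *
s=bot.sense(); pose=(s['position'],s['ee_rot'])
a=eyes.read_camera("wrist"); b=a.copy()
x=np.array([559,281.2]); w=.324
d=pose[0][:2]-x; print("r",np.hypot(*d),"ang from front",np.angle(-(d[0]+1j*d[1])*np.exp(-1j*w)),s['ee_rot'][2]-np.pi/2-w)
for k in range(7):
    t=w+k*2*np.pi/7
    q=proj("wrist",[*(x+55*np.array([np.cos(t),np.sin(t)])),60],pose)
    if abs(q).max()<2000: cv2.circle(b,tuple(int(v) for v in q),2,(0,0,255),1)
q=proj("wrist",[*x,60],pose).astype(int); print(q)
q=np.clip(q,[100,75],[540,325])
cv2.imwrite(sys.argv[1],cv2.resize(b[q[1]-75:q[1]+75,q[0]-100:q[0]+100],None,fx=4,fy=4,interpolation=cv2.INTER_CUBIC))
E
python3 look.py pics/w4.png
```

```text
clock: 5.17
position: [506.9, 266.6, 112.9]
ee_rot: [3.139, 0.001, 2.683]
force: [-0.1, 0.4, -0.5]
gripper_width: -0.001
grip_force: 0.0
clock: 5.58
position: [508.8, 264.5, 112.4]
ee_rot: [3.14, 0.0, 2.124]
force: [0.1, -0.3, -0.7]
gripper_width: -0.005
grip_force: 0.0
clock: 5.92
position: [508.7, 264.4, 111.9]
ee_rot: [3.14, -0.0, 1.904]
force: [-0.4, 0.7, -0.4]
gripper_width: 0.003
grip_force: 0.0
r 52.996077095862184 ang from front -0.002175965459724519 0.008832870049142738
[389 222]
```

View pics/w4.png

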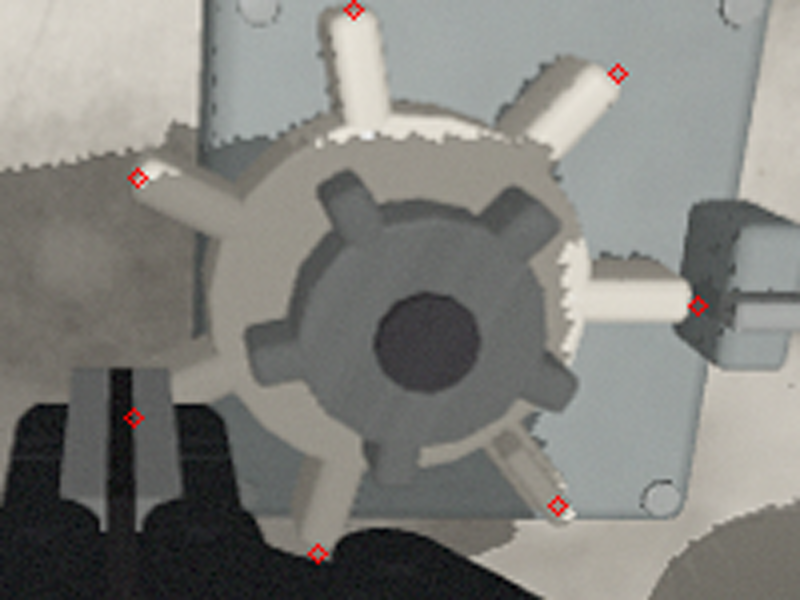

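The fin is now on the lower-right tooth at (530,470), one click before the pointer at (698,305), and the small wheel hasn't moved. One more identical click.

```bash
python3 -m crank '[{"dx":0,"dy":0.001,"dz":0.02,"ax":0,"ay":0,"az":0,"hand":1},{"dx":0,"dy":0,"dz":0.02,"ax":0,"ay":0,"az":0,"hand":1},{"dx":0,"dy":0,"dz":0.013,"ax":0,"ay":0,"az":0,"hand":1},{"dx":0,"dy":0,"dz":0.01,"ax":0,"ay":0,"az":0,"hand":1},{"dx":0,"dy":0,"dz":0,"ax":0,"ay":0,"az":0,"hand":1}]'
python3 -m crank '[{"dx":-0.0026,"dy":0.00006,"dz":0,"ax":0,"ay":0,"az":-0.05,"hand":1},{"dx":-0.0026,"dy":0.00006,"dz":0,"ax":0,"ay":0,"az":-0.05,"hand":1},{"dx":-0.0026,"dy":0.00006,"dz":0,"ax":0,"ay":0,"az":-0.05,"hand":1},{"dx":-0.0026,"dy":0.00006,"dz":0,"ax":0,"ay":0,"az":-0.05,"hand":1}]'
python3 -m crank '[{"dx":-0.0026,"dy":0.00006,"dz":0,"ax":0,"ay":0,"az":-0.05,"hand":1},{"dx":-0.0026,"dy":0.00006,"dz":0,"ax":0,"ay":0,"az":-0.05,"hand":1},{"dx":-0.0026,"dy":0.00006,"dz":0,"ax":0,"ay":0,"az":-0.05,"hand":1},{"dx":-0.0026,"dy":0.00006,"dz":0,"ax":0,"ay":0,"az":-0.05,"hand":1},{"dx":-0.0026,"dy":0.00006,"dz":0,"ax":0,"ay":0,"az":-0.05,"hand":1}]'
python3 -m crank '[{"dx":-0.0026,"dy":0.00006,"dz":0,"ax":0,"ay":0,"az":-0.05,"hand":1},{"dx":-0.0026,"dy":0.00006,"dz":0,"ax":0,"ay":0,"az":-0.05,"hand":1},{"dx":-0.0026,"dy":0.00006,"dz":0,"ax":0,"ay":0,"az":-0.05,"hand":1},{"dx":-0.0026,"dy":0.00006,"dz":0,"ax":0,"ay":0,"az":-0.05,"hand":1},{"dx":-0.0026,"dy":0.00006,"dz":0,"ax":0,"ay":0,"az":-0.05,"hand":1}]'
python3 -m crank '[{"dx":-0.0026,"dy":0.00006,"dz":0,"ax":0,"ay":0,"az":-0.05,"hand":1},{"dx":-0.0026,"dy":0.00006,"dz":0,"ax":0,"ay":0,"az":-0.05,"hand":1},{"dx":-0.0026,"dy":0.00006,"dz":0,"ax":0,"ay":0,"az":-0.05,"hand":1},{"dx":-0.0026,"dy":0.00006,"dz":0,"ax":0,"ay":0,"az":-0.05,"hand":1},{"dx":0,"dy":0,"dz":0,"ax":0,"ay":0,"az":0,"hand":1}]'
```

```text
clock: 6.38
position: [508.6, 264.2, 46.0]
ee_rot: [-3.139, 0.0, 1.902]
force: [-0.2, 0.3, 0.5]
gripper_width: -0.001
grip_force: 0.0
clock: 6.72
position: [513.7, 255.6, 48.7]
ee_rot: [3.141, -0.001, 2.104]
force: [-6.1, 7.4, -1.8]
gripper_width: 0.002
grip_force: 4.3
clock: 7.13
position: [521.8, 245.1, 48.7]
ee_rot: [3.141, -0.0, 2.354]
force: [-1.9, 1.2, -0.3]
gripper_width: 0.002
grip_force: 0.8
clock: 7.55
position: [532.3, 236.9, 48.9]
ee_rot: [3.141, 0.001, 2.604]
force: [0.1, 0.4, -0.3]
gripper_width: 0.0
grip_force: 0.0
clock: 7.97
position: [541.9, 232.4, 48.8]
ee_rot: [3.141, 0.001, 2.804]
force: [-0.3, 0.2, -0.1]
gripper_width: 0.0
grip_force: 0.0
```

Now I'll lift clear, go back above the front and check.

```bash
python3 -m crank '[{"dx":0,"dy":0,"dz":-0.03,"ax":0,"ay":0,"az":0,"hand":1},{"dx":0,"dy":0,"dz":-0.035,"ax":0,"ay":0,"az":0,"hand":1},{"dx":0.021,"dy":0.0094,"dz":-0.01,"ax":0,"ay":0,"az":0,"hand":1},{"dx":0.021,"dy":0.0094,"dz":-0.01,"ax":0,"ay":0,"az":0,"hand":1},{"dx":0,"dy":0,"dz":-0.01,"ax":0,"ay":0,"az":0.11,"hand":1}]'
python3 -m crank '[{"dx":0,"dy":0,"dz":-0.01,"ax":0,"ay":0,"az":0.11,"hand":1},{"dx":0,"dy":0,"dz":0,"ax":0,"ay":0,"az":0.11,"hand":1},{"dx":0,"dy":0,"dz":0,"ax":0,"ay":0,"az":0.11,"hand":1},{"dx":0,"dy":0,"dz":0,"ax":0,"ay":0,"az":0.11,"hand":1},{"dx":0,"dy":0,"dz":0,"ax":0,"ay":0,"az":0.11,"hand":1}]'
python3 -m crank '[{"dx":0,"dy":0,"dz":0,"ax":0,"ay":0,"az":0.11,"hand":1},{"dx":0,"dy":0,"dz":0,"ax":0,"ay":0,"az":0.12,"hand":1},{"dx":0,"dy":0,"dz":0,"ax":0,"ay":0,"az":0,"hand":1},{"dx":0,"dy":0,"dz":0,"ax":0,"ay":0,"az":0,"hand":1}]'
python3 look.py pics/w5.png
```

```text
clock: 8.38
position: [505.9, 266.2, 144.4]
ee_rot: [3.14, 0.0, 2.693]
force: [-0.8, 0.5, -0.1]
gripper_width: -0.001
grip_force: 0.0
clock: 8.8
position: [507.8, 264.3, 153.6]
ee_rot: [3.141, 0.0, 2.134]
force: [-0.1, -0.3, 0.1]
gripper_width: 0.0
grip_force: 0.0
clock: 9.13
position: [507.8, 264.2, 153.3]
ee_rot: [3.141, -0.0, 1.914]
force: [-0.1, 0.4, 0.9]
gripper_width: 0.002
grip_force: 0.0
r 53.90516434722964 ang from front -0.003498945698576241 0.01904014476634447
[378 206]
```

View pics/w5.png

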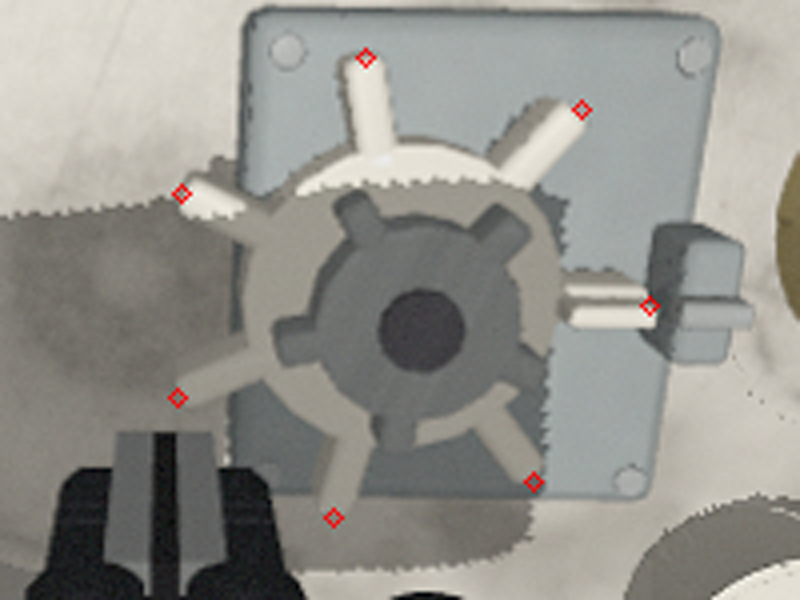

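The finned tooth now stands at the pointer at (650,305), the small wheel is unchanged, and the arm is clear at z≈153. I'm handing in.

```bash
python3 -c "
from cell import workorder; print(workorder.finish_job())"
```

```text
the job is handed in; nothing more can be done
None
```

The day wheel was advanced two clicks and its fin tooth rests at the pointer, with the small wheel unmoved and the arm clear; the job is handed in at about 9 s, and no verdict was returned.

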